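Reset a cutlery tray's divider for a long knife and a short spoon

ROBOT

A 6-joint arm with a two-finger parallel gripper is mounted at the origin on the work surface. World frame = base frame: x ahead of the robot, y to its left, z up, the work surface at z = 0. Lengths are in m, angles in rad, forces in N, time in s.
With the tool pointing down it reaches from about 0.425 to 0.95 m from the base axis. Payload 3.5 kg.
Tool frame: the origin (TCP) lies on the centre line of the jaws, within the pads' length; the fingertips stand 14 mm ahead of it and the grasp point (between the pads) lies 5 mm behind it (ctrl.finger_overhang is the distance from the TCP to the fingertips, in m); z points along the fingers, y is the line along which they close (so a half turn about z gives the same grasp; the last joint's range is limited). The gripper opens to 85 mm and grips with 20 to 120 N. Pads are 22 mm wide; open, the fingers measure 114 mm over their backs; the gripper's body (76 mm by 85 mm) begins 54 mm behind the grasp point. The pads swing forward as they close: fully open they stand 13 mm farther back than shut.
Start: joints at [1.014, 0.286, 1.577, -0, 1.279, -0.15], TCP at [0.267, 0.62, 0.245] pointing down, gripper open.
Joint ranges: [-2.77, 2.77], [-0.9, 2.22], [0.21, 2.48], [-1.53, 4.67], [0.24, 2.81], [-2.84, 2.84]. Speed limits (rad/s): [2.79, 2.79, 3.14, 3.14, 3.14, 3.14].

INTERFACE

Orientations are given as a unit quaternion [x, y, z, w].
In Python, from plant import ctrl gives the robot as it stands.
- The arm moves only by the tool send_rows, never from a script. Its argument "moves" is text: rows parted by semicolons, each of 7 numbers parted by spaces: the turn, a rotation vector about the tool's x, y, z in units of 360 degrees (1.0 is 360 degrees), then the shift along the tool's x, y, z in units of 20 cm (1.0 is 20 cm), then the gripper's target within -1 to 1 (fully open at 1, half-way at 0, shut at -1). A call has 1 to 12 rows; each row is the pose to reach, as a shift and turn from the pose commanded when the call began, along the tool's axes at that moment, turning the shorter way round; what a row does not reach only later rows make up. A row lasts 1/8 s, in which the tool goes at most 62.5 mm and 10.7 degrees, less where a joint would pass 70% of its speed; a pose out of reach is approached as far as the arm can. A call with a number of a shift or a turn outside -1 to 1 is refused whole. A call with a gripper value outside its range is refused whole. The fingers move at their own pace and stop on an object; "newtons" is the grip in N (left out, the last holds). Time passes only in rows, so rows that repeat a pose let the fingers close. It gives the time, the measured TCP pose, the force, the opening and the grip force at its end, in the units of the state.
- ctrl.get_state(): the state, without advancing time (a new reading comes with each control period).
- ctrl.read_camera(name): name is "scene" or "top" or "wrist"; returns a dict with "image" (384x512x3 uint8, red, green, blue), "fovy" (degrees; the focal length in pixels is half the picture's height over the tangent of half this angle, whatever the lens; pixels are square), "cx", "cy" (the principal point, pixels), "distortion" ([k1, k2, p1, p2, k3] as OpenCV has them; the pictures are not rectified), "extrinsics" (4x4, takes a point from camera to world coordinates). Camera axes: x right, y up, looking along -z (the intrinsics and any distortion apply to the point x, -y, -z); pixel columns grow to the right and rows downward; lengths in m; the calibration is good to about 2 mm. A picture is of the moment at which its call begins. There is no depth.
- ctrl.sign_off(): hands the job in; it is judged then, once.
The state is a dict: "time": time; "qpos": joint angles; "dq": joint speeds; "joint_efforts": joint torques, N m; "eef_pos": TCP position; "tcp_rot": TCP orientation; "contact_force": force on the tool from outside, world axes, zero at the start; "wrist_torque": the same for the moment, N m; "opening": opening from 0.0 (shut) to 1.0 (fully open); "finger_force": force on a finger pad.
Only numpy, scipy, OpenCV 4.12 (cv2) and the standard library are available. Lean on these libraries where they do the work, as an engineer would, in place of code of your own. Each camera call takes 0.05 s, during which the arm holds its last target. There are 200 camera calls.

TASK

The cutlery tray's far lane already holds a long fork at one end and a short fork at the other. Slide the near lane's divider so that the long knife will fit beside the long fork and the short spoon beside the short fork, then lay the knife and the spoon there, each flat and straight along the lane in its own compartment, set down gently and not dropped. Leave the forks and everything else where they are.

Things in the scene. Friction and masses are not known exactly. Their poses are not given: they have to be found in the camera images.
- tray: Light-wood cutlery tray, fixed. 229 mm (its x, away from the robot) by 406 (y, lengthwise, to the robot's left) by 46 high; walls 8, floor 6 thick. Origin: centre of its underside. A fixed lengthwise wall (x = 18.5 to 26.5, full height) makes two lanes, each y = -195 to 195 inside: near lane x = -106.5 to 18.5, with the divider across it; far lane x = 26.5 to 106.5, undivided, holds the forks.
- lane_floor (a point): Centre of the near lane's floor (6 mm above the table, at x = -44 mm, y = 0 of the tray); axes as the tray's.
- divider (a joint): Position of the near lane's divider along the tray's y, in m: 0 = middle of the lane, positive towards the tray's +y end; it can slide from -0.12 to +0.12. It slides with about 2.5 N of friction and stays where it is left.
- divider_grip (a point): Middle of the top edge of the divider's finger tab; axes as the tray's; moves with the divider. The divider is a board 10 mm thick (along y) across the near lane, floor to wall top, with small saddles riding on the walls. Its tab stands 20 mm above the walls (top 66 mm above the table), 56 mm wide along x, 10 mm thick along y: pinch it across its thickness, or push it.
- knife: The long piece: table knife lying flat, 225 mm long, dark wooden handle, steel blade. Origin: underside of the handle, near the balance point (on the surface it lies on). x towards the blade tip, z up. Handle x = -65 to 40 mm, 16 mm wide, 12 mm thick; blade x = 40 to 160 mm, 20 mm wide, 2.4 mm thick, 5 mm above the surface when it rests on the handle. About 95 g.
- knife_tip (a point): Tip of the knife's blade (x = +160 mm), at half the handle's thickness, 6 mm above the surface it lies on.
- knife_butt (a point): Butt end of the knife's handle (x = -65 mm), 6 mm above the surface it lies on.
- spoon: The short piece: coffee spoon lying flat, bowl up, 120 mm long, dark wooden handle with two brass pins, steel bowl. Origin: underside of the handle, near the balance point. x along the spoon towards the bowl, z up. Handle from x = -40 to +30 mm, 12 mm wide, 9 mm thick; bowl from +38 to +80 mm, 28 mm wide, 7 mm high. About 40 g.
- spoon_tip (a point): Front end of the spoon's bowl (x = +80 mm), 4.5 mm above the surface it lies on.
- spoon_butt (a point): Butt end of the spoon's handle (x = -40 mm), 4.5 mm above the surface it lies on.
- long_fork: Dinner fork, 185 mm long, four tines, wooden handle, lying loose in one end of the tray's far lane: it marks the end for the long knife. Origin: middle of its length, underside; x towards the tines. Leave it alone.
- short_fork: Pastry fork, 125 mm long, three tines, wooden handle, lying loose in the other end of the far lane: it marks the end for the short spoon. Origin: middle of its length, underside; x towards the tines. Leave it alone.
- sugar_bowl: Steel bowl, 90 mm across, 52 mm high, loose; origin under its centre. Leave alone.
- coffee_cup: White cup with handle, 72 mm across, 62 mm high, loose; origin under its centre. Leave alone.
- napkin_ring: Steel napkin ring standing on end, 48 mm across, 32 mm high, loose; origin under its centre. Leave alone.
- salt_shaker: Steel salt shaker, 38 mm across, 74 mm high, loose; origin under its centre. Leave alone.
- candlestick: Brass candlestick, 74 mm foot, 111 mm high, loose; origin under its centre. Leave alone.
Not all that is in view belongs to the job. Leave any pink look-alike of the knife alone. What is shaped like the spoon but pink or turquoise is not meant.

How it is judged:
By the outcome, as a careful person would: the job done as asked, in the order asked, and still so for the second after the job is handed in, with the robot touching nothing.
It also fails if it takes over 59 s, if anything falls off the work surface, if the arm or the gripper's body presses on something with over 40 N, if the wrist force passes 120 N, or if a joint passes its speed limit or range.

## Working session

There is one attempt and no reset: what is moved stays moved. The work goes in short steps, Python scripts to look and compute and a tool call to move; the robot and the scene stay as the last step left them, time stands still between calls to the robot, and variables do not carry over. Pictures are saved under pics/ and viewed, at most 13 in all, crops included, and the job is handed in when it is done.

Besides the shell and the picture viewer there is one more tool, called after "Call:" as name(argument=value, ...) on one line, values as JSON. send_rows: Moves the arm, as the interface text tells. Its arguments: {"type":"object","properties":{"moves":{"type":"string"},"newtons":{"type":"number"}},"required":["moves"]}

```bash
ls; mkdir -p pics
cat > h.py <<'E'
import numpy as np, cv2, sys
from plant import ctrl
def snap(n,f):
    c=ctrl.read_camera(n); cv2.imwrite(f,c["image"][:,:,::-1]); np.save(f+'.npy',{k:c[k] for k in c},allow_pickle=True); return c
def load(f): return np.load(f+'.npy',allow_pickle=True).item()
def K(c):
    h=c["image"].shape[0]; f=h/2/np.tan(np.radians(c["fovy"])/2)
    return np.array([[f,0,c["cx"]],[0,f,c["cy"]],[0,0,1.]])
def ray(c,uv,z):
    p=cv2.undistortPoints(np.array(uv,float).reshape(-1,1,2),K(c),np.array(c["distortion"],float)).reshape(-1,2)
    E=np.array(c["extrinsics"]); d=np.c_[p[:,0],-p[:,1],-np.ones(len(p))]@E[:3,:3].T; o=E[:3,3]
    return o+d*((z-o[2])/d[:,2])[:,None]
def proj(c,P):
    E=np.array(c["extrinsics"]); q=(np.atleast_2d(P)-E[:3,3])@E[:3,:3]; q=q*[1,-1,-1]
    return cv2.projectPoints(q,np.zeros(3),np.zeros(3),K(c),np.array(c["distortion"],float))[0].reshape(-1,2)
E
python3 - <<'E'
from h import *
a=snap("top","pics/top0.png"); b=snap("scene","pics/scene0.png")
cv2.imwrite("pics/both0.png",cv2.resize(a["image"][:,:,::-1],(800,600),interpolation=cv2.INTER_CUBIC))
print(a["extrinsics"],a["fovy"],a["distortion"]); s=ctrl.get_state(); print(s); print(ctrl.finger_overhang)
E
```

```text
pics
[[ 2.55121740e-02  9.94003175e-01 -1.06333515e-01  3.78266124e-01]
 [-9.99665002e-01  2.58311623e-02  1.62347603e-03  9.06237712e-04]
 [ 4.36045860e-03  1.06256475e-01  9.94329195e-01  1.70938712e+00]
 [ 0.00000000e+00  0.00000000e+00  0.00000000e+00  1.00000000e+00]] 43.49355150890704 [-0.00068451  0.          0.          0.          0.        ]
{'time': 0.1, 'qpos': array([ 1.01397979e+00,  2.87103080e-01,  1.57808574e+00, -7.48321521e-06,
        1.27857814e+00, -1.49973138e-01]), 'dq': array([ 0.00030584, -0.00219949, -0.00428237, -0.00121648, -0.00173588,
        0.00041014]), 'joint_efforts': array([ 1.69904637e-03, -4.07291973e+01, -2.93700778e+01, -5.04794320e-05,
        3.34915094e-03,  1.21601963e-05]), 'eef_pos': array([0.26675262, 0.61942149, 0.24403827]), 'tcp_rot': array([ 2.02020473e-01,  9.79380695e-01, -1.02120614e-03, -3.72885256e-04]), 'contact_force': array([-0.68699219, -0.08641232, -0.35007062]), 'wrist_torque': array([-0.00874148, -0.00019287, -0.04739834]), 'finger_force': 0.0, 'opening': 1.000018512199578}
0.014
```

View pics/both0.png

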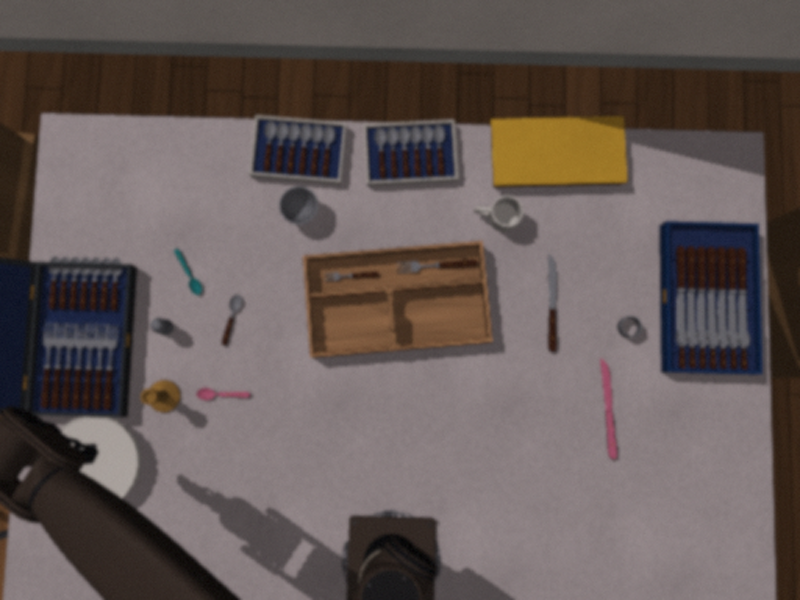

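View pics/scene0.png

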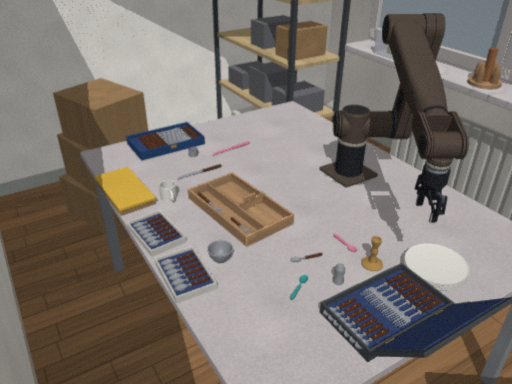

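The top view (800x600 scale) shows the tray centred near (398,299), with the long fork at its right (-y) end at (440,266) and the short fork at its left (+y) end at (355,275). The divider is near the middle at (392,315).

- **Knife candidates:** (552,305) has a dark wooden handle and steel blade; (608,410) is pink. The first is meant.
- **Spoon candidates:** (232,320) has a dark handle and steel bowl; (188,272) is turquoise and (224,394) is pink. The first is meant.

The knives and spoons in the cases are background.

Run:
```python
from h import *
c=load("pics/top0.png"); im=c["image"].astype(int); s=512/800
def reg(x0,y0,x1,y1,m,z,name):
    yy,xx=np.nonzero(m); k=(xx>x0*s)&(xx<x1*s)&(yy>y0*s)&(yy<y1*s); p=np.c_[xx[k],yy[k]].astype(float)
    w=ray(c,p,z); o=w[:,:2].mean(0); u,sv,v=np.linalg.svd(w[:,:2]-o); t=(w[:,:2]-o)@v[0]
    print(name,len(p),"mean",o.round(4),"axis",v[0].round(3),"ends",(o+v[0]*t.min()).round(3),(o+v[0]*t.max()).round(3),"len",np.ptp(t).round(3))
R,G,B=im[...,0],im[...,1],im[...,2]
brown=(R-B>25)&(R<140)&(R-G>12)
reg(535,240,570,360,brown,.01,"knifeh")
reg(215,285,248,350,brown,.008,"spoonh")
bg=np.median(im[200:215,400:410].reshape(-1,3),0); print(bg)
wood=((R-B>35)).astype(np.uint8)
wood[:, :int(295*s)]=0; wood[:,int(505*s):]=0; wood[:int(235*s)]=0; wood[int(365*s):]=0
cs=max(cv2.findContours(wood,cv2.RETR_EXTERNAL,cv2.CHAIN_APPROX_NONE)[0],key=cv2.contourArea)
r=cv2.boxPoints(cv2.minAreaRect(cs)); print(r/s)
w=ray(c,r,.046)[:,:2]; print(w.round(3),w.mean(0),[np.linalg.norm(w[i]-w[i-1]).round(3) for i in range(4)])
print("divider tab",ray(c,np.array([[390,316]])*s,.06))
for n,u in dict(ktip=(550,257),kbutt=(553,351),stip=(238,296),sbutt=(226,344)).items(): print(n,ray(c,np.array([u])*s,.006)[0].round(3))
a=snap("wrist","pics/w0.png")
st=ctrl.get_state()
from scipy.spatial.transform import Rotation as Ro
E=np.array(a["extrinsics"]); Rt=Ro.from_quat(st["tcp_rot"]).as_matrix()
print("cam in tool",Rt.T@(E[:3,3]-st["eef_pos"]),"\n",Rt.T@E[:3,:3],a["fovy"],a["distortion"]); print(Rt.round(3))
g=cv2.imread("pics/top0.png"); 
cv2.imwrite("pics/cr.png",np.hstack([cv2.resize(g[150:240,x:x+60],(400,600),interpolation=cv2.INTER_CUBIC) for x in (325,115)]))
```

```text
knifeh 64 mean [ 0.513  -0.3513] axis [-1.    -0.006] ends [ 0.559 -0.351] [ 0.474 -0.352] len 0.085
spoonh 20 mean [0.4906 0.3856] axis [-0.969  0.248] ends [0.512 0.38 ] [0.472 0.39 ] len 0.041
[90.  84.5 86.5]
[[300.9912  255.13034]
 [483.07172 239.79726]
 [491.64664 341.6245 ]
 [309.56613 356.95758]]
[[ 0.666  0.218]
 [ 0.712 -0.189]
 [ 0.483 -0.211]
 [ 0.439  0.191]] [0.5751118  0.00230389] [np.float64(0.229), np.float64(0.41), np.float64(0.23), np.float64(0.404)]
divider tab [[0.53317375 0.01543421 0.06      ]]
ktip [ 0.684 -0.348  0.006]
kbutt [ 0.468 -0.355  0.006]
stip [0.575 0.363 0.006]
sbutt [0.465 0.385 0.006]
cam in tool [ 0.07196077 -0.00031285 -0.12771718] 
 [[-1.18566904e-04  9.59433587e-01  2.81934706e-01]
 [ 9.99999919e-01  2.22165260e-04 -3.35488736e-04]
 [-3.84515259e-04  2.81934643e-01 -9.59433536e-01]] 71.8723618762706 [-0.03061498  0.          0.          0.          0.        ]
[[-0.918  0.396 -0.001]
 [ 0.396  0.918 -0.002]
 [ 0.    -0.002 -1.   ]]
```

View pics/cr.png

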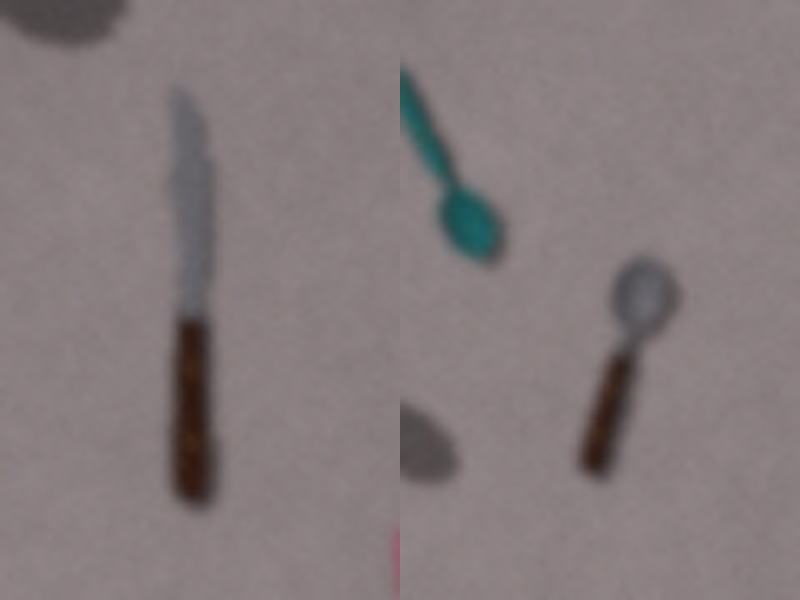

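The crop shows the knife at left with its steel blade up and dark handle down. The spoon at right has a steel bowl and dark handle, next to the turquoise decoy. Both are confirmed, so I'm moving above the divider.

Call:
send_rows(moves="0 0 0 -0.81 -0.76 0 1; 0 0 0 -0.81 -0.76 0 1; 0 0 0 -0.81 -0.76 0 1; 0 0 0 -0.81 -0.76 0 1")

```text
time: 0.65
eef_pos: [0.3562, 0.4137, 0.2449]
tcp_rot: [0.203, 0.979, -0.0, -0.0]
contact_force: [1.1, -0.2, 0.2]
opening: 0.997
finger_force: 0.0
```

Call:
send_rows(moves="0 0 0 -0.81 -0.76 0 1; 0 0 0 -0.81 -0.76 0 1; 0 0 0 -0.81 -0.76 0 1; 0 0 0 -0.81 -0.76 0 1")

```text
time: 1.15
eef_pos: [0.4449, 0.21, 0.2452]
tcp_rot: [0.203, 0.979, -0.0, 0.0]
contact_force: [0.6, 0.1, 0.1]
opening: 1.0
finger_force: 0.0
```

Call:
send_rows(moves="0 0 -0.0825 -0.81 -0.76 0.1 0; 0 0 -0.0825 -0.81 -0.76 0.1 0; 0 0 -0.0825 -0.81 -0.76 0.1 0; 0 0 -0.0825 -0.81 -0.76 0.1 0; 0 0 -0.0825 -0.81 -0.76 0.1 0; 0 0 -0.0825 -0.81 -0.76 0.1 0")

```text
time: 1.9
eef_pos: [0.5325, 0.0091, 0.2249]
tcp_rot: [-0.055, 0.998, 0.0, -0.001]
contact_force: [-0.2, 0.1, -0.4]
opening: 0.498
finger_force: 0.0
```

```bash
cat >> h.py <<'E'
from scipy.spatial.transform import Rotation as Ro
def go(pos,psi):
    "shift (units) and turn (rev about tool z) to bring TCP to pos with tool-y heading psi deg"
    s=ctrl.get_state(); R=Ro.from_quat(s["tcp_rot"]).as_matrix()
    cur=np.degrees(np.arctan2(R[1,1],R[0,1])); d=(psi-cur+180)%360-180
    return "turn z %.4f"%(-d/360), "shift", ((R.T@(np.array(pos)-s["eef_pos"]))/.2).round(3), "cur psi %.2f"%cur,"at",s["eef_pos"].round(4),"t %.2f"%s["time"], "open %.3f"%s["opening"]
E
python3 - <<'E'
from h import *
a=snap("wrist","pics/w1.png"); cv2.imwrite("pics/w1b.png",cv2.resize(a["image"][:,:,::-1],(800,600)))
print(go([.53,0,.25],96.3))
E
```

```text
('turn z 0.0004', 'shift', array([ 0.018, -0.047, -0.124]), 'cur psi 96.43', 'at', array([0.5325, 0.0097, 0.2251]), 't 1.95', 'open 0.500')
```

View pics/w1b.png

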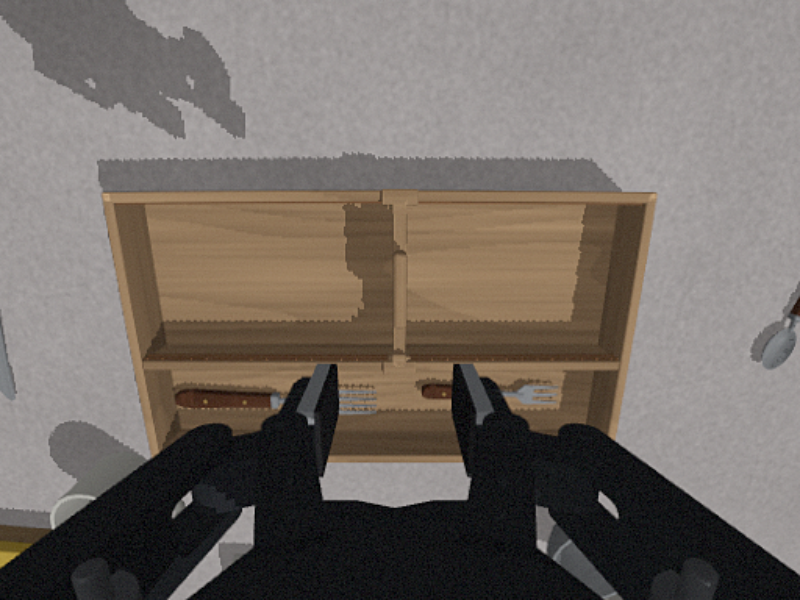

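The wrist view (800 scale) shows the tray's near top corners at (105,196) and (655,195), and the far ones at (155,460) and (612,458). The tab is at (400,252 to ~325). The long fork is at left (-y), confirming that end for the knife.

Run:
```python
from h import *
c=load("pics/w1.png"); s=.64
q=np.array([[105,195],[656,194],[614,462],[153,462],[110,206],[650,204]])*s
w=ray(c,q,.046); print(w.round(4)); 
o=w[:4,:2].mean(0); print(o,[np.linalg.norm(w[i]-w[i-1]).round(3) for i in range(4)],[np.degrees(np.arctan2(*(w[j]-w[i])[[1,0]])).round(2) for i,j in((0,1),(3,2),(0,3),(1,2))])
# divider tab top edge by gradient
im=c["image"].astype(int).sum(2)
for r in (165,175,185,195,200): print(r,im[r,246:268])
t=ray(c,np.array([[400.5,252],[400.5,300]])*s,.066)[:,:2]; print(t)
for th in (6.0,6.3):
  a=np.radians(th); R=np.array([[np.cos(a),-np.sin(a)],[np.sin(a),np.cos(a)]]); print(th,(t-o)@R,(w[:4,:2]-o)@R)
```

```text
[[ 0.4885 -0.2073  0.046 ]
 [ 0.4438  0.1903  0.046 ]
 [ 0.6694  0.2191  0.046 ]
 [ 0.7144 -0.1846  0.046 ]
 [ 0.496  -0.2041  0.046 ]
 [ 0.4512  0.1878  0.046 ]]
[0.57900422 0.00436916] [np.float64(0.397), np.float64(0.4), np.float64(0.227), np.float64(0.406)] [np.float64(96.41), np.float64(96.35), np.float64(5.74), np.float64(7.26)]
165 [212 218 225 221 226 208 287 326 369 364 363 374 384 363 314 373 364 367
 358 357 362 358]
175 [244 237 231 250 272 212 275 337 364 369 365 379 368 355 303 400 396 381
 383 384 381 378]
185 [221 240 217 230 229 198 293 343 355 373 372 377 369 353 298 345 332 359
 357 364 368 362]
195 [220 223 207 229 219 197 290 318 374 367 357 384 354 355 282 322 329 332
 331 324 323 318]
200 [223 235 233 223 231 183 283 331 355 374 369 381 367 344 310 344 338 345
 345 335 357 345]
[[0.50373027 0.01031431]
 [0.53807284 0.01427574]]
6.0 [[-0.07424015  0.01378085]
 [-0.03967164  0.0141308 ]] [[-0.11217279 -0.20104934]
 [-0.11506867  0.19906497]
 [ 0.11237392  0.20408177]
 [ 0.11486753 -0.2020974 ]]
6.3 [[-0.07416697  0.01416938]
 [-0.0395971   0.01433833]] [[-0.11322394 -0.20045925]
 [-0.1140248   0.19966474]
 [ 0.11344095  0.20349058]
 [ 0.11380779 -0.20269607]]
```

Call:
send_rows(moves="0 0 0 0 0.015 0.6 0; 0 0 0 0 0.015 0.6 0; 0 0 0 0 0.015 0.795 0; 0 0 0 0 0.015 0.795 0; 0 0 0 0 0.015 0.795 -1; 0 0 0 0 0.015 0.795 -1; 0 0 0 0 0.015 0.795 -1; 0 0 0 0 0.015 0.795 -1; 0 0 0 0 0.015 0.795 -1; 0 0 0 0 0.015 0.795 -1", newtons=40)

```text
time: 3.2
eef_pos: [0.5346, 0.012, 0.0692]
tcp_rot: [-0.055, 0.998, 0.0, 0.002]
contact_force: [-1.2, 2.5, 8.0]
opening: 0.1
finger_force: 42.4
```

Call:
send_rows(moves="0 0 0 0 0.05 0 -1; 0 0 0 0 0.1 0 -1; 0 0 0 0 0.15 0 -1; 0 0 0 0 0.193 0 -1; 0 0 0 0 0.193 0 -1; 0 0 0 0 0.193 0 -1")

```text
time: 3.95
eef_pos: [0.5304, 0.0501, 0.0692]
tcp_rot: [-0.056, 0.998, -0.0, 0.002]
contact_force: [-0.2, 1.0, 7.0]
opening: 0.101
finger_force: 42.3
```

Call:
send_rows(moves="0 0 0 0 0 0 0; 0 0 0 0 0 0 0; 0 0 0 0 0 0 0; 0 0 0 0 0 -0.4 0; 0 0 0 0 0 -0.8 0; 0 0 0 0 0 -0.8 0; 0 0 0 0 0 -0.8 0; 0 0 0 0 0 -0.8 0")

```text
time: 4.95
eef_pos: [0.5275, 0.0502, 0.2248]
tcp_rot: [-0.056, 0.998, 0.0, -0.001]
contact_force: [-0.1, -0.8, -0.5]
opening: 0.503
finger_force: 0.0
```

Run:
```python
from h import *
a=snap("wrist","pics/w2.png"); cv2.imwrite("pics/w2b.png",cv2.resize(a["image"][:,:,::-1],(800,600)))
print(go([.54,-.351,.25],90))
```

```text
('turn z 0.0178', 'shift', array([ 0.16 , -2.001, -0.131]), 'cur psi 96.39', 'at', array([0.5271, 0.0503, 0.224 ]), 't 5.00', 'open 0.504')
```

View pics/w2b.png

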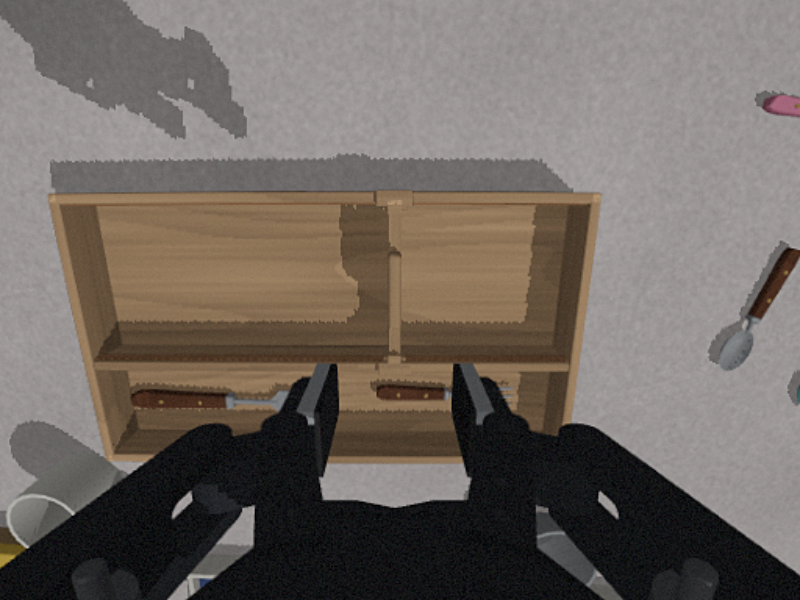

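The divider's saddle is at (394,198), between near tray corners at 51 and 600. That puts the divider about 51–52 mm towards +y, giving compartments of about 241 and 139 mm, which suits both pieces. Next is the knife.

Call:
send_rows(moves="0 0 0 0.08 -1 0 0; 0 0 0 0.08 -1 0 0; 0 0 0 0.08 -1 0 0; 0 0 0 0.08 -1 0 0")

```text
time: 5.5
eef_pos: [0.5336, -0.1532, 0.2238]
tcp_rot: [-0.054, 0.999, 0.001, -0.002]
contact_force: [0.0, 1.1, 1.1]
opening: 0.502
finger_force: 0.0
```

Call:
send_rows(moves="0 0 0.0178 0.08 -1 0 0; 0 0 0.0178 0.08 -1 0 0; 0 0 0.0178 0.08 -1 0 0; 0 0 0.0178 0.08 -1 0 0; 0 0 0.0178 0.08 -1 0 0; 0 0 0.0178 0.08 -1 0 0")

```text
time: 6.25
eef_pos: [0.5412, -0.3487, 0.2255]
tcp_rot: [-0.001, 1.0, 0.001, -0.001]
contact_force: [-0.3, -0.6, 0.8]
opening: 0.5
finger_force: 0.0
```

Run:
```python
from h import *
a=snap("wrist","pics/w3.png"); im=a["image"].astype(int); R,G,B=im[...,0],im[...,1],im[...,2]
m=((R-B>25)&(R<150)&(R-G>12)).astype(np.uint8); m[330:]=0
n,l,st,ce=cv2.connectedComponentsWithStats(m)
for i in range(1,n):
    if st[i,4]>150:
        yy,xx=np.nonzero(l==i); w=ray(a,np.c_[xx,yy],.010)[:,:2]; o=w.mean(0); v=np.linalg.svd(w-o,full_matrices=False)[2]; v0=v[0]*np.sign(v[0,0]); t=(w-o)@v0; u=(w-o)@[-v0[1],v0[0]]
        print(st[i],ce[i].round(0),o.round(4),"ang %.2f"%np.degrees(np.arctan2(v0[1],v0[0])),"len",np.ptp(t).round(4),"wid",np.ptp(u).round(4),"butt",(o+v0*t.min()).round(4),"front",(o+v0*t.max()).round(4))
print(go([.53,-.351,.2],90))
```

```text
[131   0  33 111 742] [146.  52.] [ 0.3929 -0.4739] ang 6.09 len 0.1218 wid 0.0197 butt [ 0.3369 -0.4799] front [ 0.458  -0.4669]
[  2  96  18  40 393] [ 11. 114.] [ 0.4604 -0.6556] ang -1.81 len 0.0479 wid 0.0176 butt [ 0.4383 -0.6549] front [ 0.4862 -0.6564]
[243 121  14  75 863] [250. 156.] [ 0.5147 -0.3517] ang 0.78 len 0.0962 wid 0.0167 butt [ 0.4706 -0.3523] front [ 0.5668 -0.351 ]
[  357   120   155   179 21882] [439. 204.] [ 0.583  -0.0881] ang 32.34 len 0.3379 wid 0.2679 butt [ 0.4577 -0.1674] front [0.7432 0.0133]
[ 56 211  15  26 241] [ 63. 223.] [ 0.6089 -0.6164] ang -8.68 len 0.0397 wid 0.0192 butt [ 0.5897 -0.6134] front [ 0.6289 -0.6194]
[   0  235   61   65 2725] [ 27. 270.] [ 0.6848 -0.6885] ang -24.52 len 0.1363 wid 0.1024 butt [ 0.6223 -0.66  ] front [ 0.7463 -0.7166]
('turn z 0.0003', 'shift', array([ 0.056, -0.011,  0.13 ]), 'cur psi 90.11', 'at', array([ 0.5413, -0.3488,  0.2259]), 't 6.30', 'open 0.497')
```

Call:
send_rows(moves="0 0 -0.002 0.046 -0.0135 0.5 0; 0 0 -0.002 0.046 -0.0135 0.8 0; 0 0 -0.002 0.046 -0.0135 0.8 0; 0 0 -0.002 0.046 -0.0135 0.8 0; 0 0 -0.002 0.046 -0.0135 0.8 0")

```text
time: 6.92
eef_pos: [0.5333, -0.3537, 0.0686]
tcp_rot: [-0.007, 1.0, -0.001, 0.001]
contact_force: [-0.2, -0.9, -0.1]
opening: 0.5
finger_force: 0.0
```

Run:
```python
from h import *
a=snap("wrist","pics/w4.png"); cv2.imwrite("pics/w4b.png",cv2.resize(a["image"][:,:,::-1],(800,600)))
print(go([.532,-.3515,.017],90.78))
```

```text
('turn z -0.0001', 'shift', array([0.009, 0.015, 0.262]), 'cur psi 90.76', 'at', array([ 0.5336, -0.3543,  0.0694]), 't 6.97', 'open 0.501')
```

View pics/w4b.png

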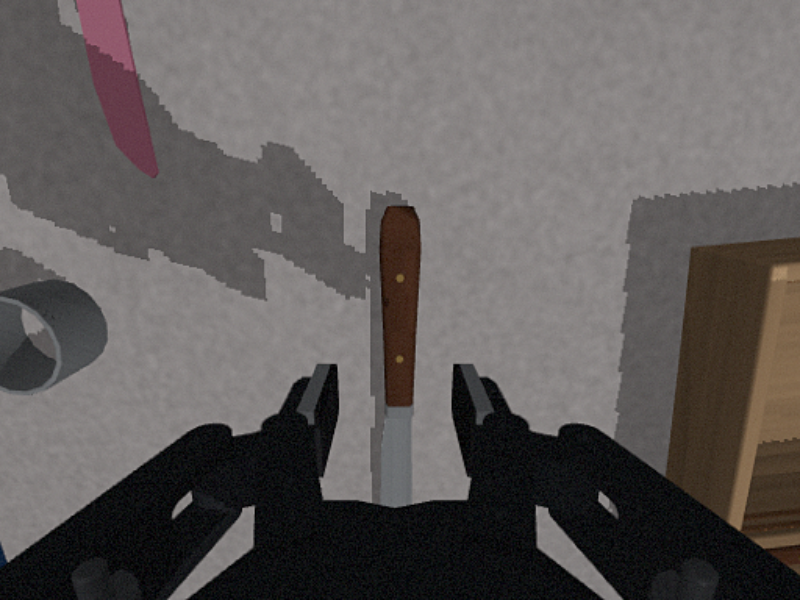

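The handle runs from (400,207) to (400,405), centred between the fingers (centre about 395).

Run:
```python
from h import *
c=load("pics/w4.png"); s=.64
print(ray(c,np.array([[400,207],[399,405]])*s,.012).round(4), ray(c,np.array([[400,207],[399,405]])*s,.006).round(4))
for i in range(3): print(ctrl.get_state()["eef_pos"])
print(c["cx"],c["cy"])
```

```text
[[ 0.4698 -0.3523  0.012 ]
 [ 0.5661 -0.3511  0.012 ]] [[ 0.4701 -0.3522  0.006 ]
 [ 0.5695 -0.351   0.006 ]]
[ 0.53364434 -0.35425999  0.06942851]
[ 0.53364434 -0.35425999  0.06942851]
[ 0.53364434 -0.35425999  0.06942851]
252.45528641344032 197.2275089139421
```

Call:
send_rows(moves="0 0 0 0.013 0.014 0.15 0; 0 0 0 0.013 0.014 0.26 0; 0 0 0 0.013 0.014 0.26 0; 0 0 0 0.013 0.014 0.26 -1; 0 0 0 0.013 0.014 0.26 -1; 0 0 0 0.013 0.014 0.26 -1; 0 0 0 0.013 0.014 0.26 -1; 0 0 0 0.013 0.014 0.26 -1", newtons=50)

```text
time: 7.98
eef_pos: [0.53, -0.3516, 0.0157]
tcp_rot: [-0.006, 1.0, -0.001, 0.001]
contact_force: [-0.5, -0.1, 5.8]
opening: 0.175
finger_force: 51.7
```

Call:
send_rows(moves="0 0 0 0 0 -0.2 -1; 0 0 0 0 0 -0.5 -1; 0 0 0 0 0 -0.75 -1; 0 0 0 0 0 -0.75 -1; 0 0 0 0 0 -0.75 -1")

```text
time: 8.6
eef_pos: [0.5284, -0.3501, 0.1628]
tcp_rot: [-0.006, 1.0, 0.001, -0.001]
contact_force: [-1.1, 0.0, -2.3]
opening: 0.17
finger_force: 50.9
```

Run:
```python
from h import *
print(go([.5373,-.0279,.17],6.4));
```

```text
('turn z 0.2342', 'shift', array([-0.064,  1.61 , -0.033]), 'cur psi 90.71', 'at', array([ 0.5284, -0.3501,  0.1628]), 't 8.60', 'open 0.170')
```

Call:
send_rows(moves="0 0 0 -0.03 0.2 -0.03 -1; 0 0 0 -0.03 0.4 -0.03 -1; 0 0 0 -0.03 0.6 -0.03 -1; 0 0 0 -0.03 0.8 -0.03 -1; 0 0 0 -0.03 0.8 -0.03 -1")

```text
time: 9.22
eef_pos: [0.5314, -0.1874, 0.1668]
tcp_rot: [-0.008, 1.0, 0.002, -0.003]
contact_force: [1.2, -0.8, -1.6]
opening: 0.17
finger_force: 50.9
```

Call:
send_rows(moves="0 0 0.025 -0.034 0.1 0 -1; 0 0 0.05 -0.034 0.2 0 -1; 0 0 0.075 -0.034 0.3 0 -1; 0 0 0.1 -0.034 0.4 0 -1; 0 0 0.125 -0.034 0.5 0 -1; 0 0 0.15 -0.034 0.6 0 -1; 0 0 0.175 -0.034 0.7 0 -1; 0 0 0.2 -0.034 0.81 0 -1; 0 0 0.22 -0.034 0.81 0 -1; 0 0 0.234 -0.034 0.81 0 -1; 0 0 0.234 -0.034 0.81 0 -1")

```text
time: 10.6
eef_pos: [0.5374, -0.0293, 0.1685]
tcp_rot: [0.666, 0.746, -0.001, -0.001]
contact_force: [-0.3, 0.2, -1.2]
opening: 0.172
finger_force: 50.9
```

Run:
```python
from h import *
a=snap("wrist","pics/w5.png"); cv2.imwrite("pics/w5b.png",cv2.resize(a["image"][:,:,::-1],(800,600)))
print(go([.5373,-.0279,.024],6.4));
```

```text
('turn z 0.0003', 'shift', array([0.006, 0.002, 0.724]), 'cur psi 6.51', 'at', array([ 0.5375, -0.0292,  0.1688]), 't 10.65', 'open 0.169')
```

View pics/w5b.png

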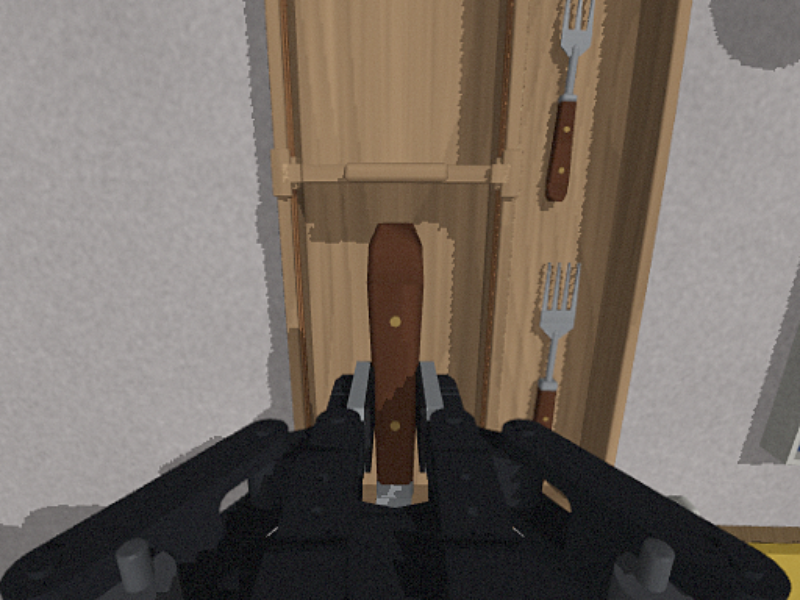

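The knife is held straight along the lane. Its butt is at (395,225) and the tab at (397,172), with the lane walls at x≈290 and x≈495. I'm checking the butt's position before lowering.

Run:
```python
from h import *
c=load("pics/w5.png"); s=.64; a=np.radians(6.38); R=np.array([[np.cos(a),-np.sin(a)],[np.sin(a),np.cos(a)]]); o=np.array([.578,.0035])
f=lambda uv,z:((ray(c,np.array([uv])*s,z)[0,:2]-o)@R).round(4)
print("butt",f((395,224),.160),f((395,224),.165),"mid handle",f((396,430),.165))
print("tab top near/far edges",f((397,180),.066),f((397,164),.066),"tab ends",f((346,172),.066),f((447,172),.066))
print("near wall top edges",f((284,300),.046),f((297,300),.046),"mid wall",f((491,300),.046),f((505,300),.046))
```

```text
butt [-0.0444  0.0319] [-0.0444  0.0324] mid handle [-0.0439 -0.0411]
tab top near/far edges [-0.0434  0.0473] [-0.0435  0.0554] tab ends [-0.0705  0.0513] [-0.0169  0.0514]
near wall top edges [-0.1141 -0.0246] [-0.1059 -0.0246] mid wall [ 0.0159 -0.0243] [ 0.0247 -0.0243]
```

The butt sits 6 mm too far towards -y, so I'm shifting +6 mm along tool x while lowering.

Call:
send_rows(moves="0 0 0 0.03 0.001 0 -1; 0 0 0 0.03 0.001 0.2 -1; 0 0 0 0.03 0.001 0.4 -1; 0 0 0 0.03 0.001 0.55 -1; 0 0 0 0.03 0.001 0.63 -1; 0 0 0 0.03 0.001 0.67 -1; 0 0 0 0.03 0.001 0.69 -1; 0 0 0 0.03 0.001 0.69 -1")

```text
time: 11.65
eef_pos: [0.5383, -0.0229, 0.0331]
tcp_rot: [0.666, 0.746, 0.0, 0.001]
contact_force: [0.7, 0.1, -0.4]
opening: 0.171
finger_force: 50.9
```

Run:
```python
from h import *
a=np.radians(6.38); R=np.array([[np.cos(a),-np.sin(a)],[np.sin(a),np.cos(a)]]); o=np.array([.578,.0035])
p=o+R@[-.044,-.022]; print(go([*p,.022],6.4),ctrl.get_state()["contact_force"])
```

```text
('turn z 0.0002', 'shift', array([-0.001, -0.008,  0.055]), 'cur psi 6.47', 'at', array([ 0.5383, -0.0229,  0.0331]), 't 11.65', 'open 0.171') [ 0.65699784  0.11204645 -0.39552624]
```

Call:
send_rows(moves="0 0 0 0 -0.005 0.02 -1; 0 0 0 0 -0.005 0.035 -1; 0 0 0 0 -0.005 0.045 -1; 0 0 0 0 -0.005 0.052 -1; 0 0 0 0 -0.005 0.057 -1; 0 0 0 0 -0.005 0.057 -1")

```text
time: 12.4
eef_pos: [0.5366, -0.0228, 0.0217]
tcp_rot: [0.666, 0.746, -0.0, -0.0]
contact_force: [-2.7, 1.4, 5.3]
opening: 0.171
finger_force: 51.7
```

Contact is 5 N upward, so the knife is on the floor. Releasing gently.

Call:
send_rows(moves="0 0 0 0 0 0 -0.55; 0 0 0 0 0 0 -0.4; 0 0 0 0 0 0 -0.2; 0 0 0 0 0 0 -0.2; 0 0 0 0 0 0 -0.2; 0 0 0 0 0 -0.1 -0.2; 0 0 0 0 0 -0.3 -0.2; 0 0 0 0 0 -0.6 -0.2; 0 0 0 0 0 -0.9 -0.2; 0 0 0 0 0 -0.9 -0.2; 0 0 0 0 0 -0.9 -0.2")

```text
time: 13.78
eef_pos: [0.5363, -0.0227, 0.2007]
tcp_rot: [0.666, 0.746, -0.0, -0.0]
contact_force: [0.1, -0.7, -0.6]
opening: 0.401
finger_force: 0.0
```

Run:
```python
from h import *
a=snap("wrist","pics/w6.png"); b=snap("top","pics/t6.png")
g=cv2.imread("pics/t6.png")[140:240,180:330]
cv2.imwrite("pics/w6b.png",np.hstack([cv2.resize(a["image"][:,:,::-1],(400,300)),cv2.resize(g,(400,300),interpolation=cv2.INTER_CUBIC)]))
print(go([.50,.37,.22],78))
```

```text
('turn z -0.1987', 'shift', array([ 1.97 ,  0.045, -0.104]), 'cur psi 6.46', 'at', array([ 0.5354, -0.0226,  0.1988]), 't 13.88', 'open 0.401')
```

View pics/w6b.png

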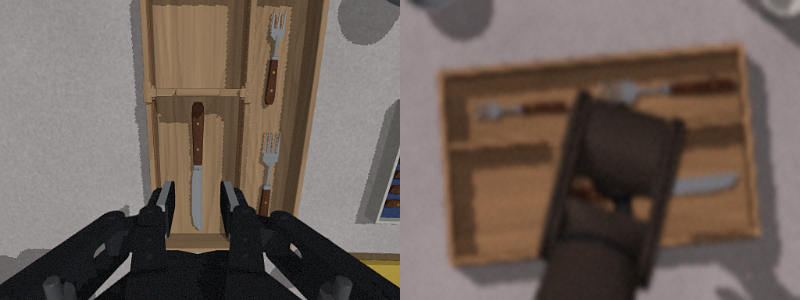

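The knife lies straight in the -y compartment, clear of the divider (butt (197,101)) and the end wall (tip (197,232)). Now the spoon.

Call:
send_rows(moves="0 0 0 0.99 0.02 -0.1 0; 0 0 0 0.99 0.02 -0.1 0; 0 0 0 0.99 0.02 -0.1 0; 0 0 0 0.99 0.02 -0.1 0")

```text
time: 14.38
eef_pos: [0.5168, 0.1773, 0.2193]
tcp_rot: [0.664, 0.747, -0.001, -0.001]
contact_force: [0.4, -0.3, -0.8]
opening: 0.498
finger_force: 0.0
```

Call:
send_rows(moves="0 0 -0.03 0.98 0.025 0 0; 0 0 -0.06 0.98 0.025 0 0; 0 0 -0.09 0.98 0.025 0 0; 0 0 -0.12 0.98 0.025 0 0; 0 0 -0.15 0.98 0.025 0 0; 0 0 -0.18 0.98 0.025 0 0; 0 0 -0.198 0.98 0.025 0 0; 0 0 -0.198 0.98 0.025 0 0; 0 0 -0.198 0.98 0.025 0 0")

```text
time: 15.5
eef_pos: [0.5012, 0.369, 0.2198]
tcp_rot: [0.108, 0.994, -0.001, -0.001]
contact_force: [-0.5, -0.1, 0.3]
opening: 0.496
finger_force: 0.0
```

Run:
```python
from h import *
a=snap("wrist","pics/w7.png"); im=a["image"].astype(int); R,G,B=im[...,0],im[...,1],im[...,2]
m=((R-B>25)&(R<150)&(R-G>12)).astype(np.uint8); m[330:]=0
n,l,st,ce=cv2.connectedComponentsWithStats(m)
for i in range(1,n):
    if st[i,4]>150:
        yy,xx=np.nonzero(l==i); w=ray(a,np.c_[xx,yy],.008)[:,:2]; o=w.mean(0); v=np.linalg.svd(w-o,full_matrices=False)[2]; v0=v[0]*np.sign(v[0,0]); t=(w-o)@v0; u=(w-o)@[-v0[1],v0[0]]
        print(st[i],ce[i].round(0),o.round(4),"ang %.2f"%np.degrees(np.arctan2(v0[1],v0[0])),"len",np.ptp(t).round(4),"wid",np.ptp(u).round(4),"butt",(o+v0*t.min()).round(4),"front",(o+v0*t.max()).round(4))
print(go([.502,.379,.1],77))
cv2.imwrite("pics/w7b.png",cv2.resize(a["image"][:,:,::-1],(640,480)))
```

```text
[ 321    0   65   56 2624] [351.  27.] [0.3544 0.5167] ang 70.79 len 0.0724 wid 0.0615 butt [0.3426 0.4828] front [0.3664 0.5512]
[467   0  12  45 386] [473.  21.] [0.3754 0.6573] ang 0.76 len 0.0475 wid 0.013 butt [0.3528 0.657 ] front [0.4003 0.6577]
[488   0  12  41 337] [494.  19.] [0.3781 0.6821] ang 0.25 len 0.0428 wid 0.0132 butt [0.3574 0.682 ] front [0.4002 0.6822]
[ 193   33   99   39 1287] [250.  52.] [0.356 0.398] ang -89.21 len 0.1187 wid 0.027 butt [0.3554 0.4467] front [0.357  0.3281]
[435 101  13  27 174] [442. 114.] [0.4728 0.6165] ang 4.25 len 0.0342 wid 0.0151 butt [0.456  0.6152] front [0.4902 0.6177]
[260 146  10  49 388] [264. 169.] [0.4946 0.3855] ang -13.01 len 0.0631 wid 0.0118 butt [0.4653 0.3922] front [0.5269 0.378 ]
[503 155   9  50 303] [508. 181.] [0.5798 0.7056] ang 1.73 len 0.0705 wid 0.0117 butt [0.5433 0.7045] front [0.6137 0.7066]
[486 158  11  51 387] [491. 182.] [0.5762 0.6821] ang -0.20 len 0.0714 wid 0.0131 butt [0.5423 0.6822] front [0.6137 0.6819]
[    0   162   167   166 17082] [ 69. 243.] [0.5417 0.0883] ang -62.52 len 0.3454 wid 0.2269 butt [0.4769 0.2128] front [ 0.6363 -0.0936]
[467 162  12  50 386] [473. 186.] [0.577  0.6569] ang -0.06 len 0.0709 wid 0.015 butt [0.5428 0.6569] front [0.6138 0.6569]
('turn z 0.0018', 'shift', array([0.006, 0.05 , 0.6  ]), 'cur psi 77.63', 'at', array([0.5012, 0.3691, 0.2201]), 't 15.55', 'open 0.500')
```

View pics/w7b.png

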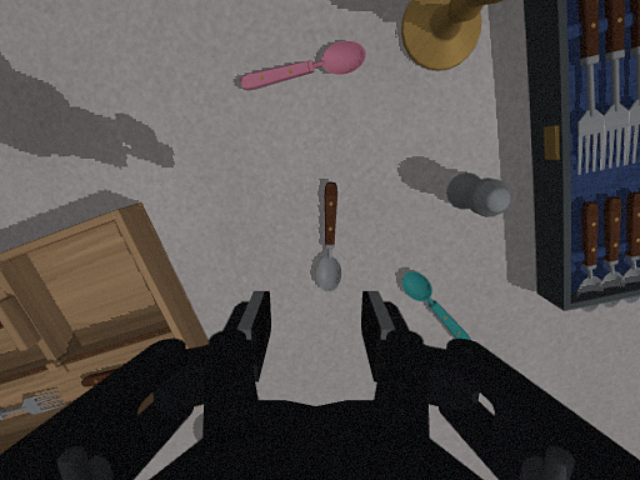

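The spoon meant is at (330,215), with a dark handle and steel bowl. The pink one is at (300,65) and the turquoise at (435,300), both clear of the fingers. Its origin comes to about (0.502, 0.384), axis -13°.

Call:
send_rows(moves="0 0 0.0018 0.01 0.073 0.3 -0.2; 0 0 0.0018 0.01 0.073 0.6 -0.2; 0 0 0.0018 0.01 0.073 0.82 -0.2; 0 0 0.0018 0.01 0.073 0.82 -0.2; 0 0 0.0018 0.01 0.073 0.82 -0.2")

```text
time: 16.18
eef_pos: [0.5037, 0.385, 0.0589]
tcp_rot: [0.113, 0.994, 0.001, 0.001]
contact_force: [0.4, -0.1, 0.4]
opening: 0.4
finger_force: 0.0
```

Run:
```python
from h import *
a=snap("wrist","pics/w8.png"); im=a["image"].astype(int); R,G,B=im[...,0],im[...,1],im[...,2]
m=((R-B>25)&(R<150)&(R-G>12)).astype(np.uint8); m[330:]=0
n,l,st,ce=cv2.connectedComponentsWithStats(m)
for i in range(1,n):
    if st[i,4]>400 and 200<ce[i][0]<300:
        yy,xx=np.nonzero(l==i); w=ray(a,np.c_[xx,yy],.008)[:,:2]; o=w.mean(0); v=np.linalg.svd(w-o,full_matrices=False)[2]; v0=v[0]*np.sign(v[0,0]); t=(w-o)@v0; u=(w-o)@[-v0[1],v0[0]]
        print(st[i],ce[i].round(0),o.round(4),"ang %.2f"%np.degrees(np.arctan2(v0[1],v0[0])),"len",np.ptp(t).round(4),"wid",np.ptp(u).round(4),"butt",(o+v0*t.min()).round(4),"origin",(o+v0*(t.min()+.04)).round(4))
print(go([.5022,.3837,.0155],77))
```

```text
[ 242  169   18   86 1238] [250. 210.] [0.494  0.3857] ang -13.07 len 0.0646 wid 0.0119 butt [0.4649 0.3925] origin [0.5039 0.3834]
('turn z 0.0002', 'shift', array([ 0.009, -0.011,  0.222]), 'cur psi 77.08', 'at', array([0.5043, 0.3853, 0.06  ]), 't 16.23', 'open 0.401')
```

Call:
send_rows(moves="0 0 0 0.005 -0.009 0.15 -0.2; 0 0 0 0.005 -0.009 0.22 -0.2; 0 0 0 0.005 -0.009 0.22 -0.2; 0 0 0 0.005 -0.009 0.22 -1; 0 0 0 0.005 -0.009 0.22 -1; 0 0 0 0.005 -0.009 0.22 -1; 0 0 0 0.005 -0.009 0.22 -1; 0 0 0 0.005 -0.009 0.22 -1", newtons=40)

```text
time: 17.23
eef_pos: [0.502, 0.3833, 0.0146]
tcp_rot: [0.112, 0.994, 0.001, 0.001]
contact_force: [-1.2, -0.9, 5.8]
opening: 0.121
finger_force: 42.5
```

Call:
send_rows(moves="0 0 0 0 0 -0.2 -1; 0 0 0 0 0 -0.5 -1; 0 0 0 0 0 -0.75 -1; 0 0 0 0 0 -0.75 -1; 0 0 0 0 0 -0.75 -1")

```text
time: 17.85
eef_pos: [0.5002, 0.3825, 0.1618]
tcp_rot: [0.112, 0.994, -0.0, -0.001]
contact_force: [-1.6, -0.5, -2.1]
opening: 0.124
finger_force: 41.3
```

Run:
```python
from h import *
a=np.radians(6.38); R=np.array([[np.cos(a),-np.sin(a)],[np.sin(a),np.cos(a)]]); o=np.array([.578,.0035])
p=o+R@[-.044,.1455]; print(p,go([*p,.165],6.4))
```

```text
[0.51810425 0.14320952] ('turn z 0.1964', 'shift', array([-0.355, -1.146, -0.015]), 'cur psi 77.09', 'at', array([0.5002, 0.3825, 0.1618]), 't 17.85', 'open 0.124')
```

Call:
send_rows(moves="0 0 0 -0.06 -0.2 0 -1; 0 0 0 -0.12 -0.4 0 -1; 0 0 0 -0.18 -0.6 0 -1; 0 0 0 -0.18 -0.6 0 -1")

```text
time: 18.35
eef_pos: [0.5078, 0.2553, 0.1598]
tcp_rot: [0.114, 0.993, -0.001, -0.003]
contact_force: [0.4, 0.3, -0.4]
opening: 0.117
finger_force: 41.3
```

Call:
send_rows(moves="0 0 0.025 -0.02 -0.08 0 -1; 0 0 0.05 -0.04 -0.16 0 -1; 0 0 0.075 -0.07 -0.24 0 -1; 0 0 0.1 -0.1 -0.32 0 -1; 0 0 0.125 -0.13 -0.4 0 -1; 0 0 0.15 -0.16 -0.48 0 -1; 0 0 0.175 -0.175 -0.546 -0.015 -1; 0 0 0.1964 -0.175 -0.546 -0.015 -1; 0 0 0.1964 -0.175 -0.546 -0.015 -1; 0 0 0.1964 -0.175 -0.546 -0.015 -1")

```text
time: 19.6
eef_pos: [0.5184, 0.1441, 0.1648]
tcp_rot: [0.666, 0.746, -0.001, -0.001]
contact_force: [-0.2, 0.1, -0.5]
opening: 0.117
finger_force: 41.3
```

Run:
```python
from h import *
a=snap("wrist","pics/w9.png"); cv2.imwrite("pics/w9b.png",cv2.resize(a["image"][:,:,::-1],(800,600)))
print(go([.5181,.1432,.021],6.4));
```

```text
('turn z 0.0003', 'shift', array([-0.004, -0.002,  0.721]), 'cur psi 6.52', 'at', array([0.5185, 0.1441, 0.1651]), 't 19.65', 'open 0.122')
```

View pics/w9b.png

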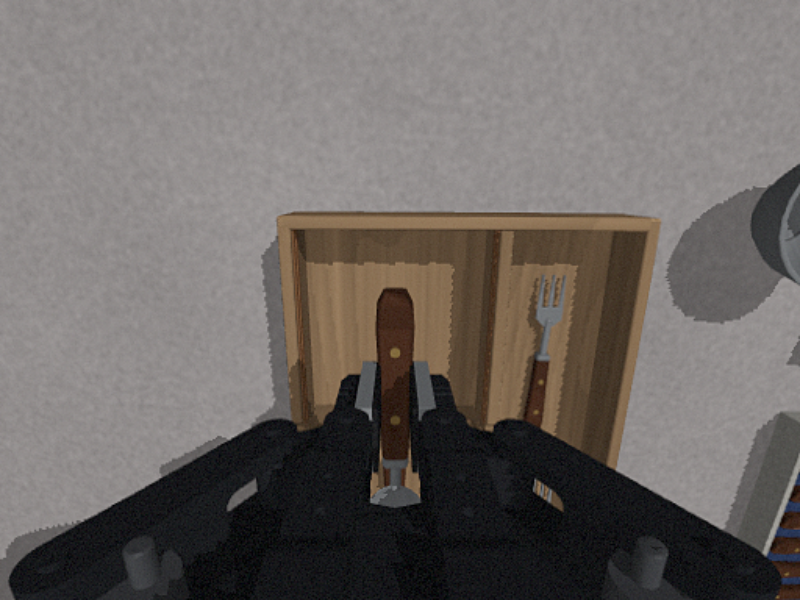

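The spoon is aligned, with its butt at (395,290). The end wall's top edge shows at rows 213–229.

Run:
```python
from h import *
c=load("pics/w9.png"); s=.64; a=np.radians(6.38); R=np.array([[np.cos(a),-np.sin(a)],[np.sin(a),np.cos(a)]]); o=np.array([.578,.0035])
f=lambda uv,z:((ray(c,np.array([uv])*s,z)[0,:2]-o)@R).round(4)
print("butt",f((395,289),.157),f((395,289),.159),"front",f((395,458),.159))
print("end wall outer/inner",f((395,212),.046),f((395,229),.046),"near wall",f((282,300),.046),f((296,300),.046),"mid",f((493,260),.046),f((512,260),.046))
```

```text
butt [-0.044   0.1848] [-0.044   0.1853] front [-0.0438  0.1196]
end wall outer/inner [-0.044  0.204] [-0.0439  0.1942] near wall [-0.1138  0.1507] [-0.1051  0.1507] mid [0.0151 0.176 ] [0.0266 0.1761]
```

Butt to end wall is about 10 mm and bowl to divider about 8.5 mm, so I'm lowering.

Call:
send_rows(moves="0 0 0 0 0 0.2 -1; 0 0 0 0 0 0.4 -1; 0 0 0 0 0 0.55 -1; 0 0 0 0 0 0.63 -1; 0 0 0 0 0 0.67 -1; 0 0 0 0 0 0.68 -1; 0 0 0 0 0 0.68 -1")

```text
time: 20.52
eef_pos: [0.5198, 0.1437, 0.0309]
tcp_rot: [0.667, 0.745, 0.001, 0.001]
contact_force: [-0.3, 0.7, -1.8]
opening: 0.122
finger_force: 41.3
```

Run:
```python
from h import *
print(go([.5181,.1432,.0206],6.4));
```

```text
('turn z 0.0000', 'shift', array([-0.001, -0.009,  0.052]), 'cur psi 6.40', 'at', array([0.5198, 0.1437, 0.0309]), 't 20.52', 'open 0.122')
```

Call:
send_rows(moves="0 0 0 0 -0.005 0.02 -1; 0 0 0 0 -0.005 0.035 -1; 0 0 0 0 -0.005 0.045 -1; 0 0 0 0 -0.005 0.05 -1; 0 0 0 0 -0.005 0.053 -1; 0 0 0 0 -0.005 0.053 -1")

```text
time: 21.28
eef_pos: [0.5179, 0.1435, 0.0205]
tcp_rot: [0.667, 0.745, -0.001, -0.0]
contact_force: [-4.3, -0.1, 8.5]
opening: 0.123
finger_force: 43.1
```

The spoon is on the floor (8.5 N upward). Releasing, then rising and moving aside for a final look.

Call:
send_rows(moves="0 0 0 0 0 0 -0.65; 0 0 0 0 0 0 -0.5; 0 0 0 0 0 0 -0.3; 0 0 0 0 0 0 -0.3; 0 0 0 0 0 0 -0.3; 0 0 0 0 0 -0.1 -0.3; 0 0 0 0 0 -0.3 -0.3; 0 0 0 0 0 -0.6 -0.3; 0 0 0 0 0 -0.95 -0.3; 0 0 0 0 0 -0.95 -0.3")

```text
time: 22.52
eef_pos: [0.52, 0.1437, 0.2145]
tcp_rot: [0.667, 0.745, 0.003, 0.003]
contact_force: [0.3, -0.6, 0.0]
opening: 0.35
finger_force: 0.0
```

Call:
send_rows(moves="0 0 0 1 -0.1 -0.1 -0.3; 0 0 0 1 -0.1 -0.1 -0.3; 0 0 0 1 -0.1 -0.1 -0.3; 0 0 0 1 -0.1 -0.1 -0.3; 0 0 0 1 -0.1 -0.1 -0.3")

```text
time: 23.15
eef_pos: [0.4747, 0.34, 0.2273]
tcp_rot: [0.666, 0.746, -0.002, -0.001]
contact_force: [-0.2, -0.2, 0.0]
opening: 0.351
finger_force: 0.0
```

Run:
```python
from h import *
b=snap("top","pics/t10.png")
g=cv2.imread("pics/t10.png")[145:240,180:330]
cv2.imwrite("pics/t10b.png",cv2.resize(g,(780,494),interpolation=cv2.INTER_CUBIC))
print(ctrl.get_state()["time"])
```

```text
23.2
```

View pics/t10b.png

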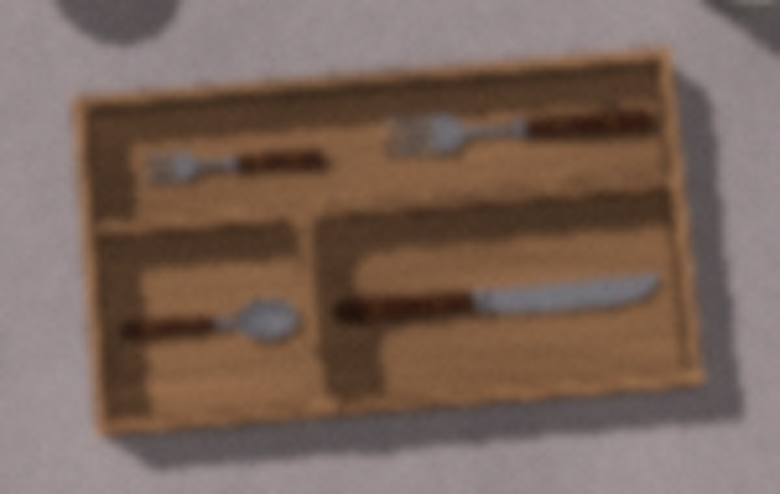

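The final view shows both pieces straight and free in their compartments, the knife from (340,310) to (657,285) and the spoon from (122,328) to (300,320). The forks are undisturbed.

```bash
python3 -c "from plant import ctrl; print(ctrl.sign_off())"
```

```text
the job is handed in; nothing more can be done
None
```

The job is handed in at about 23 s: I slid the divider about 38 mm to +52 mm, and the knife and spoon lie flat and straight in their own compartments beside the matching forks, with nothing else touched.

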